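# Dock the chopper bowl on its pull-out base

## Task

Pull the tray of the low appliance housing out to its stop, then lift the chopper bowl by the grip on its lid and set it gently on the base in the tray, the right way round, so that both pegs enter the holes under its foot and it sits fully home and upright. Leave the tray fully out and do not tip the bowl or knock the glass coffee jug and the tumbler.

Things in the scene. Friction and masses are not known exactly. Their poses are not given: they have to be found in the camera images.
- tray (a joint): sliding steel tray in a low grey housing (220 mm deep, 210 wide, 75 high, on the worktop, front towards the robot, turned a little; a mug stands on the rear of its top). Value in m: 0 shut, 0.165 fully out at its stop; it slides level along -x of pull with about 3 N friction and stays where left.
- pull (a point): middle of the tray's steel pull bar: a horizontal round bar 10 mm thick, 110 mm long along this point's y, 40 mm above the worktop, its centre line 45 mm in front of the tray's front panel (panel top 53 mm above the worktop). x points into the housing; moves with the tray.
- seat (a point): centre of the top face of the base fixed in the tray (108 x 108 mm, 28 mm above the worktop), where the bowl's underside rests. x points into the housing, z up; 134 mm behind pull; under the roof when shut, 85 mm in front of the housing when fully out. Two upright round pegs, 20 mm high with tapered tips: thick (20 mm) at x = +26 mm, thin (12 mm) at x = -26 mm.
- bowl: clear round chopper bowl 120 mm across with a fixed lid, 144 mm high, 0.45 kg; origin: centre of its underside, z up. Square grey foot 96 x 96 x 24 mm with two holes from below, 22 mm deep: 25 mm wide at x = +26 mm, 17 mm wide at x = -26 mm; it fits only with its x along that of seat. A loop handle sticks out to x = -96 mm (44 to 98 mm high), towards the pull bar when seated.
- grip (a point): centre of the ridge grip on the bowl's lid, on its axis, 131 mm above its underside: a straight ridge 72 mm long along x, 22 mm wide along y, from the lid's top (108 mm) to 144 mm; the lid is 126 mm across.
- jug: glass coffee jug with a black handle, a bystander, 120 x 161 x 115 mm; origin on its underside, round body centred 23 mm along +y, handle along -y.
- tumbler: clear drinking tumbler, a bystander, 81 mm across, 91 mm high; origin: centre of its underside.

How it is judged:
By the outcome, as a careful person would: the job done as asked, in the order asked, and still so for the second after the job is handed in, with the robot touching nothing.
It also fails if it takes over 58 s, if anything falls off the work surface, if the arm or the gripper's body presses on something with over 40 N, if the wrist force passes 120 N, or if a joint passes its speed limit or range.

## Robot

A 6-joint arm with a two-finger parallel gripper is mounted at the origin on a cart in front of the work surface, level with it; the furniture and walls round the work are solid. World frame = base frame: x ahead of the robot, y to its left, z up, the work surface at z = 0. Lengths are in m, angles in rad, forces in N, time in s.
With the tool pointing down it reaches from about 0.35 to 0.925 m from the base axis. Payload 6.4 kg.
Tool frame: the origin (TCP) lies at the very end of the fingers, on their centre line; the grasp point (between the pads) lies 19 mm behind it; z points along the fingers, y is the line along which they close (so a half turn about z gives the same grasp; the last joint's range is limited). The gripper opens to 85 mm and grips with 20 to 120 N. Pads are 22 mm wide; open, the fingers measure 114 mm over their backs; the gripper's body (76 mm by 85 mm) begins 54 mm behind the grasp point. The pads swing forward as they close: fully open they stand 13 mm farther back than shut.
Start: joints at [1.064, 0.245, 1.558, -0, 1.339, -0.174], TCP at [0.212, 0.614, 0.231] pointing down, gripper open.
Joint ranges: [-3.13, 3.13], [-1.02, 2.26], [0.13, 2.54], [-0.95, 4.09], [0.21, 2.88], [-2.74, 2.74]. Speed limits (rad/s): [2.57, 2.57, 3.14, 3.14, 3.14, 3.14].

## Interface

Orientations are given as a unit quaternion [w, x, y, z].
In Python, from rig import sense, get_image, hand_in gives the robot as it stands. The module is installed in compiled form; this text tells all that it offers.
- The arm moves only by the shell command python3 -m pendant 'ROWS' [OPENING] [FORCE]. ROWS is JSON, a list that holds one entry, the list of rows, each a list of 6 numbers: the shift along the world's x, y, z in units of 0.1 m (1.0 is 0.1 m), then the turn, a rotation vector about the world's x, y, z in units of 60 degrees (1.0 is 60 degrees). A call has exactly 5 rows; each row is the pose to reach, as a shift and turn from the pose commanded when the call began; what a row does not reach only later rows make up. A row lasts 1/10 s, in which the tool goes at most 50 mm and 8.59 degrees, less where a joint would pass 70% of its speed; a pose out of reach is approached as far as the arm can. A call with a number of a shift or a turn outside -1 to 1 is refused whole. A call with a gripper value outside its range is refused whole. OPENING is the opening, from 0 (shut) to 1 (fully open), set as the call begins (- or left out, the last holds). The fingers move at their own pace and stop on an object; FORCE is the grip in N (left out, the last holds). Time passes only in rows, so rows that repeat a pose let the fingers close, or fill a call up. It gives the time, the measured TCP pose, the force, the opening and the grip force at its end, in the units of the state.
- sense(): the state, without advancing time (a new reading comes with each control period).
- get_image(name): name is "scene" or "top" or "wrist"; returns a dict with "pixels" (480x640x3 uint8, red, green, blue), "depth" (480x640 float32, m along the optical axis (not along the pixel's ray), 0 where there is no reading), "fx", "fy", "cx", "cy" (pixels), "pose" (4x4, takes a point from camera to world coordinates). Camera axes: x right, y up, looking along -z (the intrinsics and any distortion apply to the point x, -y, -z); pixel columns grow to the right and rows downward; lengths in m; the calibration is good to about 2 mm. A picture is of the moment at which its call begins.
- hand_in(): hands the job in; it is judged then, once.
The state is a dict: "t": time; "joints": joint angles; "joint_velocities": joint speeds; "joint_torque": joint torques, N m; "eef_pos": TCP position; "ee_rot": TCP orientation; "force": force on the tool from outside, world axes, zero at the start; "torque": the same for the moment, N m; "gripper_width": finger opening in m; "grasp_force": force on a finger pad.
Only numpy, scipy, OpenCV 4.12 (cv2) and the standard library are available. Lean on these libraries where they do the work, as an engineer would, in place of code of your own. Each camera call takes 0.05 s, during which the arm holds its last target. There are 200 camera calls.

## Working session

There is one attempt and no reset: what is moved stays moved. The work goes in short steps, Python scripts to look and compute and a shell command to move; the robot and the scene stay as the last step left them, time stands still between calls to the robot, and variables do not carry over. Pictures are saved under pics/ and viewed, at most 10 in all, crops included, and the job is handed in when it is done.

```bash
mkdir -p pics
cat > h.py <<'E'
import numpy as np, cv2
from rig import sense, get_image
def grab(n,f=None):
    im=get_image(n)
    if f: cv2.imwrite('pics/'+f,im['pixels'][:,:,::-1])
    np.savez(''+n+'.npz',**{k:np.asarray(v) for k,v in im.items()})
    return im
def world(im):
    d=np.asarray(im['depth']).astype(float); v,u=np.mgrid[0:480,0:640]
    x=(u-im['cx'])/im['fx']*d; y=-(v-im['cy'])/im['fy']*d
    P=np.stack([x,y,-d,np.ones_like(d)],-1)@np.asarray(im['pose']).T
    P=P[...,:3]; P[d==0]=np.nan
    return P
E
python3 - <<'E'
from h import *
a=grab('scene','s1.png');b=grab('top','t1.png')
for i in (a,b): print(i.keys(),i['fx'],i['cx'],i['cy'],np.round(i['pose'],3).tolist())
s=sense();print(s['t'],s['eef_pos'],s['ee_rot'],s['force'],s['gripper_width'])
E
```

```text
dict_keys(['pixels', 'depth', 'fx', 'fy', 'cx', 'cy', 'pose']) 544.7748841594648 316.6314769940035 237.23892204783175 [[0.69, 0.636, -0.345, 0.094], [-0.723, 0.6, -0.342, -0.496], [-0.01, 0.486, 0.874, 1.394], [0.0, 0.0, 0.0, 1.0]]
dict_keys(['pixels', 'depth', 'fx', 'fy', 'cx', 'cy', 'pose']) 534.9067864742498 312.1630854656221 239.21882624809356 [[-0.008, 0.991, -0.132, 0.43], [-1.0, -0.006, 0.012, 0.009], [0.011, 0.132, 0.991, 1.507], [0.0, 0.0, 0.0, 1.0]]
0.1 [0.2121053  0.6138821  0.23028495] [-2.96246364e-04  1.65638459e-01  9.86186146e-01 -8.36274316e-04] [ 0.60279554  1.21441709 -0.87116421] 0.08518326596486585
```

View pics/s1.png

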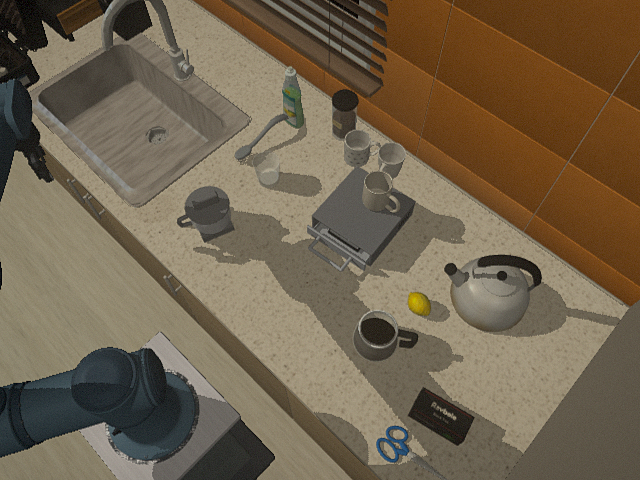

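View pics/t1.png

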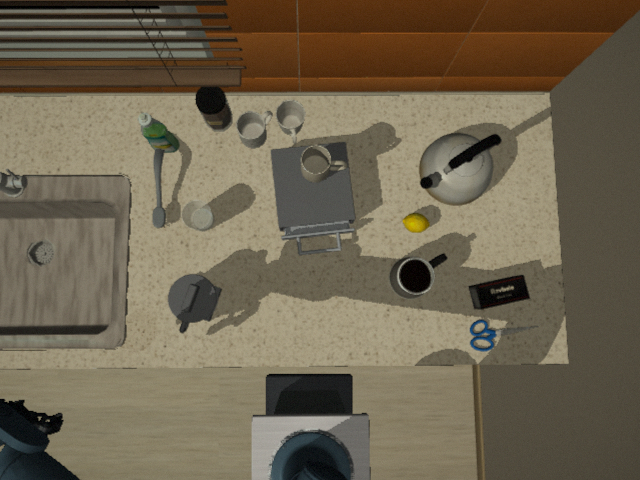

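The scene view shows the housing near (362,215), its pull bar at (330,255), the bowl at (208,210), the jug at (378,335) and the tumbler at (268,170). In the top view the roof spans about (272..354, 142..235), the bar is at (320,251), the bowl lid at (192,298) with its handle at (183,325), the jug at (414,276) and the tumbler at (200,215).

Run:
```python
from h import *
def box(n,P,u0,u1,v0,v1,z0,z1):
    Q=P[v0:v1,u0:u1].reshape(-1,3);Q=Q[(Q[:,2]>z0)&(Q[:,2]<z1)]
    if len(Q)<5: print(n,len(Q));return Q
    r=cv2.minAreaRect((Q[:,:2]*1000).astype(np.float32))
    print(n,len(Q),'med',np.round(np.median(Q,0),4),'rect',np.round(r[0],1),np.round(r[1],1),round(r[2],1))
    return Q
T=dict(np.load('top.npz'));S=dict(np.load('scene.npz'));PT=world(T);PS=world(S)
for n,P,R in (('T',PT,dict(roof=(262,365,135,240),bar=(290,350,240,262),bowl=(160,230,265,340),jug=(380,450,245,305),tum=(175,220,195,240))),
            ('S',PS,dict(roof=(300,420,160,275),bar=(300,355,230,275),bowl=(170,240,175,250),jug=(345,425,300,370),tum=(250,290,145,195)))):
    box(n+' roof',P,*R['roof'],.070,.08)
    box(n+' bar',P,*R['bar'],.03,.049)
    q=box(n+' ridge',P,*R['bowl'],.130,.150)
    c=np.cov(q[:,:2].T);w,V=np.linalg.eigh(c);print('  ridge axis',np.degrees(np.arctan2(V[1,1],V[0,1])),q[:,2].max())
    box(n+' lid',P,*R['bowl'],.100,.114)
    box(n+' handle',P,*R['bowl'],.085,.099)
    box(n+' foot',P,*R['bowl'],.018,.030)
    box(n+' jug',P,*R['jug'],.02,.13)
    box(n+' tum',P,*R['tum'],.02,.1)
a=cv2.imread('pics/t1.png')[235:355,150:450]
cv2.imwrite('pics/c1.png',cv2.resize(a,(800,320),interpolation=cv2.INTER_CUBIC))
```

```text
T roof 4484 med [0.7552 0.0018 0.0751] rect [795.2   1. ] [264.3 228.3] 6.2
T bar 211 med [ 0.5958 -0.0246  0.044 ] rect [604.  -27.6] [121.8  39.8] 89.3
T ridge 261 med [0.4646 0.3036 0.1434] rect [465.1 305.2] [23.3 71.8] 70.4
  ridge axis 160.1681238990103 0.1498290482927136
T lid 1516 med [0.465  0.2994 0.1081] rect [464.6 305.4] [125.1 125.3] 19.1
T handle 49 med [0.391  0.3309 0.0939] rect [444.5 316.4] [ 12.1 138.3] 74.0
T foot 43 med [0.4833 0.2542 0.0243] rect [451.  266.4] [14.3 95.3] 69.6
T jug 1706 med [ 0.5232 -0.2832  0.0386] rect [ 532.6 -283.8] [114.7 147. ] 62.5
T tum 466 med [0.7003 0.3169 0.0616] rect [688.7 301.3] [79.9 79.2] 2.0
S roof 3569 med [ 0.7503 -0.0169  0.0747] rect [818.3  -8.1] [309.3 211.9] 5.9
S bar 424 med [ 0.6293 -0.0227  0.0422] rect [634.7 -12.4] [ 96.2 168.5] 4.9
S ridge 223 med [0.4636 0.3005 0.1424] rect [466.5 303.4] [25.9 71. ] 71.3
  ridge axis 160.22692507358792 0.14990932926204414
S lid 1021 med [0.4613 0.2904 0.1073] rect [466.9 304.2] [127.5 123.7] 56.3
S handle 114 med [0.4169 0.2789 0.0918] rect [449.1 292.3] [135.8 100.9] 4.7
S foot 106 med [0.4502 0.2609 0.0226] rect [454.2 268.2] [25.4 95.9] 68.2
S jug 2402 med [ 0.535  -0.2917  0.0489] rect [ 565.7 -302.3] [122.7 219.8] 68.3
S tum 719 med [0.6953 0.3082 0.0591] rect [712.4 332.3] [166.   79.4] 55.7
```

View pics/c1.png

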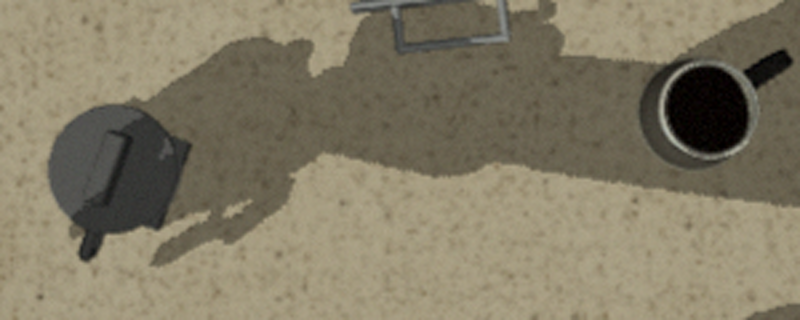

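The crop shows the bowl's loop handle at (90,245), on the robot's side, and the bar running from (402,49) to (508,38), so the pull's yaw is slightly positive. I'll refine the bar and housing next.

```bash
cat >> h.py <<'E'
def barfit(P,guess,yaw,hl=.07,hw=.02,z0=.034,z1=.052):
    c,s=np.cos(yaw),np.sin(yaw);Q=P.reshape(-1,3);Q=Q[(Q[:,2]>z0)&(Q[:,2]<z1)]
    d=Q[:,:2]-guess;a=d@[c,s];b=d@[-s,c];Q=Q[(abs(a)<hw)&(abs(b)<hl)];return Q
E
python3 - <<'E'
from h import *
T=dict(np.load('top.npz'));S=dict(np.load('scene.npz'))
s=sense();
for n,I in (('T',T),('S',S)):
    P=world(I)
    # housing roof edges: bin roof points in housing frame
    Q=P.reshape(-1,3);Q=Q[(Q[:,2]>.071)&(Q[:,2]<.079)&(abs(Q[:,1])<.16)&(Q[:,0]>.6)&(Q[:,0]<.9)]
    yb=np.arange(-.08,.08,.004);i=np.digitize(Q[:,1],yb)
    f=np.array([[Q[i==k,1].mean(),Q[i==k,0].min()] for k in range(1,len(yb)) if (i==k).sum()>5])
    m=np.polyfit(f[:,0],f[:,1],1);print(n,'front edge slope deg',np.degrees(np.arctan(-m[0])),'x at y=0',m[1], 'resid',np.std(f[:,1]-np.polyval(m,f[:,0])))
    xb=np.arange(.69,.83,.004);i=np.digitize(Q[:,0],xb)
    for nm,fn in (('right',np.min),('left',np.max)):
        f=np.array([[Q[i==k,0].mean(),fn(Q[i==k,1])] for k in range(1,len(xb)) if (i==k).sum()>5])
        l=np.polyfit(f[:,0],f[:,1],1);l=np.polyfit(f[:,0][abs(f[:,1]-np.polyval(l,f[:,0]))<.004],f[:,1][abs(f[:,1]-np.polyval(l,f[:,0]))<.004],1)
        print('  ',nm,np.degrees(np.arctan(l[0])),'y at .72',np.polyval(l,.72))
    B=barfit(P,[.596,-.02],np.radians(6))
    l=np.polyfit(B[:,1],B[:,0],1);print('  bar',len(B),np.degrees(np.arctan(-l[0])),B[:,1].min(),B[:,1].max(),B.mean(0))
# rays of bar ends, top image
R=T['pose']
for u,v in ((300.7,253.4),(340.5,249.2)):
    d=R[:3,:3]@[(u-T['cx'])/T['fx'],-(v-T['cy'])/T['fy'],-1];k=(.042-R[2,3])/d[2];print('end',R[:3,3]+k*d)
E
```

```text
T front edge slope deg 6.021508543949357 x at y=0 0.6641342823492364 resid 0.0009397451059199219
   right 6.655447638084278 y at .72 -0.12028289461601036
   left 5.878175918096758 y at .72 0.08774958107839341
  bar 200 5.458615096361904 -0.08845754019762868 0.03051322578322311 [ 0.59667598 -0.02886905  0.0438425 ]
S front edge slope deg 6.1433887243233665 x at y=0 0.6647334188721242 resid 0.0013671776461286844
   right 5.681654036878816 y at .72 -0.12192912183406264
   left 5.296809302175796 y at .72 0.08548958797785497
  bar 185 6.182576493686363 -0.08944349952841268 0.029535335660379247 [ 0.5971073  -0.03136802  0.0431301 ]
end [0.58693456 0.02304722 0.042     ]
end [ 0.59786989 -0.08677165  0.042     ]
```

```bash
python3 -m pendant '[[[0.11,-0.18,0,0,0,-0.03],[0.22,-0.37,0,0,0,-0.06],[0.33,-0.55,0,0,0,-0.09],[0.44,-0.74,0,0,0,-0.12],[0.55,-0.92,0,0,0,-0.155]]]' 0.5 40
python3 -m pendant '[[[0.11,-0.18,0,0,0,-0.03],[0.22,-0.37,0,0,0,-0.06],[0.33,-0.55,0,0,0,-0.09],[0.44,-0.74,0,0,0,-0.12],[0.55,-0.92,0,0,0,-0.155]]]'
python3 -m pendant '[[[0.11,-0.18,0,0,0,-0.03],[0.22,-0.37,0,0,0,-0.06],[0.33,-0.55,0,0,0,-0.09],[0.44,-0.74,0,0,0,-0.12],[0.55,-0.92,0,0,0,-0.155]]]'
python3 -m pendant '[[[0.11,-0.18,0,0,0,-0.03],[0.22,-0.37,0,0,0,-0.06],[0.33,-0.55,0,0,0,-0.09],[0.44,-0.74,0,0,0,-0.12],[0.55,-0.92,0,0,0,-0.155]]]'
python3 -m pendant '[[[0.11,-0.18,0,0,0,-0.03],[0.22,-0.37,0,0,0,-0.06],[0.33,-0.55,0,0,0,-0.09],[0.44,-0.74,0,0,0,-0.12],[0.55,-0.92,0,0,0,-0.155]]]'
python3 -m pendant '[[[0.11,-0.18,0,0,0,-0.03],[0.22,-0.37,0,0,0,-0.06],[0.33,-0.55,0,0,0,-0.09],[0.44,-0.74,0,0,0,-0.12],[0.55,-0.92,0,0,0,-0.155]]]'
python3 -m pendant '[[[0.11,-0.18,0,0,0,-0.03],[0.22,-0.37,0,0,0,-0.06],[0.33,-0.55,0,0,0,-0.09],[0.44,-0.74,0,0,0,-0.12],[0.55,-0.92,0,0,0,-0.155]]]'
python3 - <<'E'
from h import *
I=grab('wrist','w1.png');P=world(I)
s=sense();print(s['t'],s['eef_pos'],s['ee_rot'],s['gripper_width'],s['joints'])
B=barfit(P,[.594,-.03],np.radians(6),.05,.015)
if len(B)>9:
  l=np.polyfit(B[:,1],B[:,0],1);print(len(B),np.degrees(np.arctan(-l[0])),np.polyval(l,-.03),B.min(0),B.max(0))
E
```

```text
t: 0.6
eef_pos: [0.2675, 0.5213, 0.2307]
ee_rot: [-0.0, 0.246, 0.969, -0.001]
force: [0.6, 0.0, -0.2]
gripper_width: 0.0426
grasp_force: 0.0
t: 1.1
eef_pos: [0.3225, 0.4293, 0.2308]
ee_rot: [-0.0, 0.324, 0.946, -0.0]
force: [-0.3, 0.0, 0.3]
gripper_width: 0.0431
grasp_force: 0.0
t: 1.6
eef_pos: [0.3774, 0.3374, 0.2308]
ee_rot: [-0.0, 0.399, 0.917, -0.0]
force: [1.5, 0.6, -1.0]
gripper_width: 0.0427
grasp_force: 0.0
t: 2.1
eef_pos: [0.4324, 0.2455, 0.2309]
ee_rot: [-0.0, 0.472, 0.882, -0.0]
force: [0.4, 0.5, 0.8]
gripper_width: 0.0428
grasp_force: 0.0
t: 2.6
eef_pos: [0.4874, 0.1535, 0.2308]
ee_rot: [-0.0, 0.542, 0.84, -0.0]
force: [1.0, 0.2, 0.5]
gripper_width: 0.0425
grasp_force: 0.0
t: 3.1
eef_pos: [0.5424, 0.0615, 0.2308]
ee_rot: [-0.0, 0.608, 0.794, -0.0]
force: [-0.0, -0.9, -0.2]
gripper_width: 0.0429
grasp_force: 0.0
t: 3.6
eef_pos: [0.598, -0.0309, 0.2311]
ee_rot: [-0.0, 0.671, 0.741, -0.0]
force: [1.3, -0.2, 0.6]
gripper_width: 0.0427
grasp_force: 0.0
3.65 [ 0.59928571 -0.03358421  0.23124933] [ 9.45071859e-04  6.72404849e-01  7.40182921e-01 -2.65570628e-04] 0.042753373446439535 [-2.44108353e-01  1.29780444e-01  1.68999765e+00 -1.40680020e-03
  1.32040158e+00 -3.39650177e-01]
1432 6.602464420605882 0.5959692732916373 [ 0.58613364 -0.07983074  0.03776194] [0.61347846 0.01964459 0.04680032]
```

View pics/w1.png

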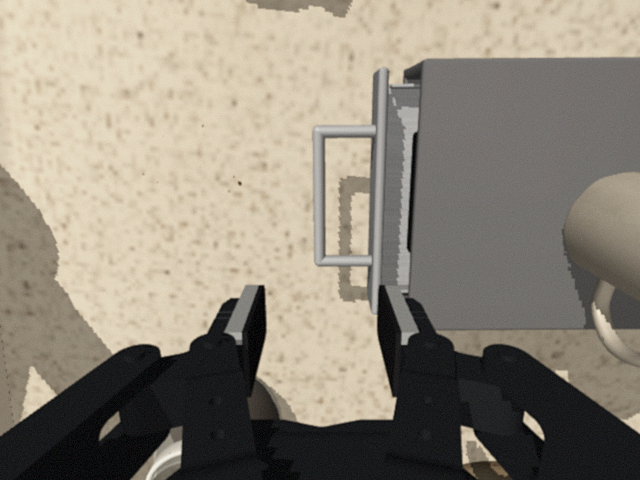

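The wrist view shows the bar as a vertical line at column 319, rows 130 to 262, the panel at column 380, and the tray open by a small gap. The fingers sit right of the bar at rows near 300, due to the camera tilt. I'll get the bar's centre line from its middle part.

Run:
```python
from h import *
I=dict(np.load('wrist.npz'));P=world(I)
for v in (145,195,245):
    r=P[v,305:335];k=(r[:,2]>.03)&(r[:,2]<.06);print(v,r[k].mean(0),r[k].min(0),r[k].max(0))
for v in (125,267): print(P[v,312:327][:,[0,1,2]][5].round(4))
C=P[100:290,300:330].reshape(-1,3);C=C[(C[:,2]>.035)&(C[:,2]<.052)];print(cv2.minAreaRect((C[:,:2]*1000).astype(np.float32)))
```

```text
145 [0.5909802  0.0153546  0.04340368] [0.58660205 0.01487214 0.04204509] [0.59536381 0.01574332 0.04465405]
195 [ 0.59570674 -0.02485333  0.04365921] [ 0.59118099 -0.02553371  0.03872257] [ 0.60035919 -0.02439288  0.04570851]
245 [ 0.59992869 -0.06827745  0.04310154] [ 0.59524846 -0.06911341  0.0408652 ] [ 0.6047113  -0.06762783  0.04501913]
[ 0.588   0.0293 -0.0017]
[ 6.009e-01 -1.055e-01 -5.000e-04]
((597.37109375, -28.868282318115234), (13.338715553283691, 118.61248016357422), 5.95437479019165)
```

```bash
python3 -m pendant '[[[0,0.01,-0.2,0,0,0],[0,0.01,-0.4,0,0,0],[0,0.01,-0.6,0,0,0],[0,0.01,-0.8,0,0,0],[0,0.01,-1.0,0,0,0]]]' 0.5
python3 -m pendant '[[[0,0,-0.2,0,0,0],[0,0,-0.4,0,0,0],[0,0,-0.6,0,0,0],[0,0,-0.8,0,0,0],[0,0,-1.0,0,0,0]]]'
python3 -m pendant '[[[0,0,-0.05,0,0,0],[0,0,-0.09,0,0,0],[0,0,-0.09,0,0,0],[0,0,-0.09,0,0,0],[0,0,-0.09,0,0,0]]]' 0.5
python3 -m pendant '[[[0,0,0,0,0,0],[0,0,0,0,0,0],[0,0,0,0,0,0],[0,0,0,0,0,0],[0,0,0,0,0,0]]]' 0 40
```

```text
t: 4.15
eef_pos: [0.5975, -0.0289, 0.1304]
ee_rot: [-0.0, 0.67, 0.742, 0.0]
force: [0.0, 0.3, 0.1]
gripper_width: 0.0429
grasp_force: 0.0
t: 4.65
eef_pos: [0.5976, -0.0289, 0.0304]
ee_rot: [-0.0, 0.67, 0.742, 0.0]
force: [1.0, -0.3, 0.9]
gripper_width: 0.0427
grasp_force: 0.0
t: 5.15
eef_pos: [0.5981, -0.0288, 0.0234]
ee_rot: [0.001, 0.67, 0.742, 0.0]
force: [0.3, -0.7, 0.4]
gripper_width: 0.0427
grasp_force: 0.0
t: 5.65
eef_pos: [0.5973, -0.0287, 0.0226]
ee_rot: [-0.0, 0.67, 0.742, -0.0]
force: [-3.1, -0.0, 5.4]
gripper_width: 0.0083
grasp_force: 39.2
```

```bash
python3 -m pendant '[[[-0.15,-0.016,0,0,0,0],[-0.35,-0.037,0,0,0,0],[-0.55,-0.058,0,0,0,0],[-0.77,-0.081,0,0,0,0],[-0.99,-0.104,0,0,0,0]]]'
python3 -m pendant '[[[-0.1,-0.01,0,0,0,0],[-0.2,-0.021,0,0,0,0],[-0.28,-0.029,0,0,0,0],[-0.35,-0.037,0,0,0,0],[-0.4,-0.042,0,0,0,0]]]'
python3 -m pendant '[[[-0.02,-0.002,0,0,0,0],[-0.04,-0.004,0,0,0,0],[-0.06,-0.006,0,0,0,0],[-0.07,-0.007,0,0,0,0],[-0.07,-0.007,0,0,0,0]]]'
```

```text
t: 6.15
eef_pos: [0.4993, -0.0391, 0.0227]
ee_rot: [0.002, 0.67, 0.742, 0.002]
force: [4.0, 0.6, -0.2]
gripper_width: 0.0082
grasp_force: 41.2
t: 6.65
eef_pos: [0.4585, -0.0434, 0.0226]
ee_rot: [0.0, 0.67, 0.742, 0.0]
force: [3.7, 0.3, 2.0]
gripper_width: 0.0082
grasp_force: 41.6
t: 7.15
eef_pos: [0.4516, -0.0442, 0.0226]
ee_rot: [0.0, 0.67, 0.742, 0.0]
force: [0.8, 0.8, 6.5]
gripper_width: 0.0084
grasp_force: 41.9
```

```bash
python3 -m pendant '[[[-0.01,-0.001,0,0,0,0],[-0.02,-0.002,0,0,0,0],[-0.03,-0.003,0,0,0,0],[-0.04,-0.004,0,0,0,0],[-0.05,-0.005,0,0,0,0]]]'
python3 -m pendant '[[[-0.01,-0.001,0,0,0,0],[-0.02,-0.002,0,0,0,0],[-0.03,-0.003,0,0,0,0],[-0.04,-0.004,0,0,0,0],[-0.05,-0.005,0,0,0,0]]]'
```

```text
t: 7.65
eef_pos: [0.4499, -0.0444, 0.0228]
ee_rot: [0.004, 0.671, 0.741, 0.003]
force: [21.8, 6.9, -12.4]
gripper_width: 0.0082
grasp_force: 40.5
t: 8.15
eef_pos: [0.4499, -0.0445, 0.023]
ee_rot: [0.009, 0.672, 0.74, 0.008]
force: [46.7, 13.7, -38.7]
gripper_width: 0.0082
grasp_force: 39.5
```

```bash
python3 -m pendant '[[[0.03,0.003,0,0,0,0],[0.06,0.006,0,0,0,0],[0.07,0.007,0,0,0,0],[0.07,0.007,0,0,0,0],[0.07,0.007,0,0,0,0]]]'
python3 -m pendant '[[[0,0,0,0,0,0],[0,0,0,0,0,0],[0,0,0,0,0,0],[0,0,0,0,0,0],[0,0,0,0,0,0]]]' 0.5 40
python3 -m pendant '[[[0,0,0.2,0,0,0],[0,0,0.4,0,0,0],[0,0,0.6,0,0,0],[0,0,0.8,0,0,0],[0,0,1.0,0,0,0]]]'
python3 -m pendant '[[[0,0.2,0.2,0,0,0.07],[0,0.4,0.4,0,0,0.14],[0,0.6,0.6,0,0,0.21],[0,0.8,0.8,0,0,0.28],[0,1.0,1.0,0,0,0.35]]]' 0.8
python3 -m pendant '[[[0,0.2,0.1,0,0,0.07],[0,0.4,0.2,0,0,0.14],[0,0.6,0.3,0,0,0.21],[0,0.8,0.4,0,0,0.28],[0,1.0,0.5,0,0,0.35]]]'
python3 - <<'E'
from h import *
I=grab('top','t2.png');P=world(I);a=grab('scene','s2.png');PS=world(a)
s=sense();print(s['t'],s['eef_pos'],s['ee_rot'],s['gripper_width'],s['joints'])
# tray: bar, pegs
for n,Q in (('T',P),('S',PS)):
    Q=Q.reshape(-1,3);Q=Q[np.isfinite(Q[:,0])]
    c,sn=np.cos(np.radians(6)),np.sin(np.radians(6));d=Q[:,:2]-[.582,-.0317];A=d@[c,sn];B=d@[-sn,c]
    for nm,m in (('bar',(abs(A+.134)<.012)&(abs(B)<.04)&(Q[:,2]>.03)&(Q[:,2]<.055)),
      ('peg+',(abs(A-.026)<.02)&(abs(B)<.025)&(Q[:,2]>.036)&(Q[:,2]<.056)),
      ('peg-',(abs(A+.026)<.02)&(abs(B)<.025)&(Q[:,2]>.036)&(Q[:,2]<.056)),
      ('seat',(abs(A)<.07)&(abs(B)<.07)&(Q[:,2]>.024)&(Q[:,2]<.032))):
        print(n,nm,m.sum(),A[m].mean()*1000,B[m].mean()*1000,np.percentile(A[m],[2,98])*1000,np.percentile(B[m],[2,98])*1000,Q[m,2].max())
x=cv2.imread('pics/t2.png')[180:330,240:400]
cv2.imwrite('pics/c2.png',cv2.resize(x,None,fx=4,fy=4,interpolation=cv2.INTER_CUBIC))
E
```

```text
t: 8.65
eef_pos: [0.4499, -0.0443, 0.0227]
ee_rot: [0.002, 0.67, 0.742, 0.001]
force: [8.7, 2.3, 0.3]
gripper_width: 0.0084
grasp_force: 42.1
t: 9.15
eef_pos: [0.4479, -0.0442, 0.022]
ee_rot: [-0.0, 0.67, 0.742, -0.0]
force: [-0.5, 0.1, 0.3]
gripper_width: 0.0426
grasp_force: 0.0
t: 9.65
eef_pos: [0.448, -0.0442, 0.123]
ee_rot: [-0.0, 0.67, 0.742, -0.0]
force: [-0.1, -0.1, -0.6]
gripper_width: 0.0424
grasp_force: 0.0
t: 10.15
eef_pos: [0.4479, 0.0565, 0.223]
ee_rot: [-0.0, 0.523, 0.853, -0.0]
force: [0.2, -0.1, 0.2]
gripper_width: 0.068
grasp_force: 0.0
t: 10.65
eef_pos: [0.448, 0.1565, 0.2725]
ee_rot: [-0.0, 0.358, 0.934, -0.0]
force: [0.3, -0.1, 0.4]
gripper_width: 0.0684
grasp_force: 0.0
10.75 [0.44870067 0.1572459  0.27367392] [9.98179743e-04 3.58291479e-01 9.33609028e-01 6.34315651e-04] 0.06802158299069933 [ 9.78440998e-02 -2.15435579e-01  1.94577420e+00  2.43592594e-04
  1.40890094e+00 -7.40116206e-01]
T bar 110 -134.80023427904015 0.2862975491113796 [-139.53913307 -130.05384592] [-37.62613137  38.76779207] 0.05261637776428696
T peg+ 42 24.7781914108751 1.1408214695156271 [16.71477668 33.68905706] [-6.94301354  9.75939236] 0.05379922932191472
T peg- 17 -25.13879010404696 2.9706011210428334 [-30.75097833 -15.6232627 ] [-3.51276304 19.32634159] 0.05004267588729783
T seat 1105 -1.953563595467304 1.6452893628869265 [-53.17321441  50.53273451] [-50.600003    52.95273424] 0.03199659199303029
S bar 107 -134.20016396475606 -0.3793290696836462 [-139.03333801 -128.35336049] [-38.00422383  37.24341046] 0.050890306206186064
S peg+ 42 25.182686093754096 -1.503929757416442 [16.16334377 36.79797095] [-10.51808526  10.26071279] 0.050827550419669354
S peg- 17 -27.69847858367113 -1.016929515787568 [-41.32712961 -21.68904191] [-6.62649268 10.1751695 ] 0.04725451310877338
S seat 1013 -2.40422257129494 -2.1482609697972626 [-52.02846218  50.44928556] [-53.04491031  49.69004393] 0.03199238322084774
```

View pics/c2.png

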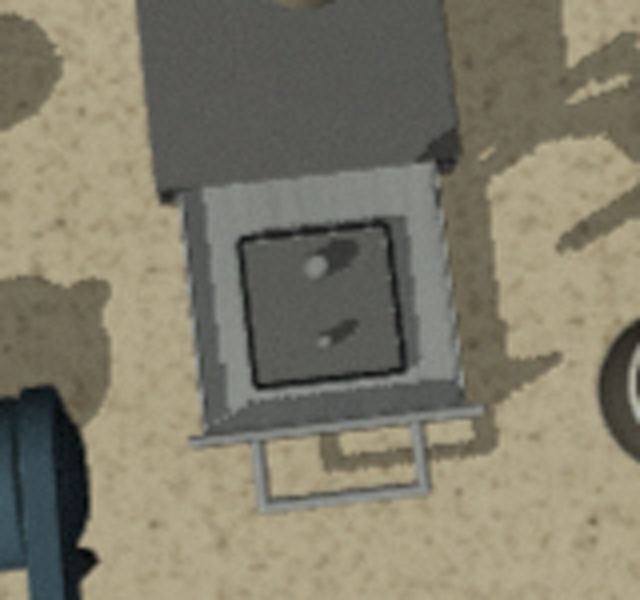

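The tray is out, with the pegs at crop (316,266) thick and (324,341) thin, both clear of the housing. Next is the bowl.

```bash
python3 -m pendant '[[[0.02,0.15,0,0,0,0.04],[0.04,0.3,0,0,0,0.08],[0.06,0.45,0,0,0,0.12],[0.08,0.6,0,0,0,0.16],[0.09,0.74,0,0,0,0.185]]]' 0.7
python3 -m pendant '[[[0.02,0.15,-0.1,0,0,0.04],[0.04,0.3,-0.2,0,0,0.08],[0.06,0.5,-0.3,0,0,0.12],[0.09,0.74,-0.3,0,0,0.185],[0.09,0.74,-0.3,0,0,0.185]]]'
python3 - <<'E'
from h import *
I=grab('wrist','w2.png');P=world(I)
s=sense();print(s['t'],s['eef_pos'],s['ee_rot'],s['gripper_width'],s['joints'])
Q=P.reshape(-1,3);Q=Q[np.hypot(Q[:,0]-.466,Q[:,1]-.304)<.075]
for z0,z1 in((.138,.15),(.104,.112)):
    R=Q[(Q[:,2]>z0)&(Q[:,2]<z1)];print(len(R),R.mean(0),cv2.minAreaRect((R[:,:2]*1000).astype(np.float32)))
E
```

```text
t: 11.25
eef_pos: [0.4574, 0.2301, 0.2718]
ee_rot: [-0.0, 0.268, 0.964, -0.0]
force: [0.2, -0.2, -0.6]
gripper_width: 0.0601
grasp_force: 0.0
t: 11.75
eef_pos: [0.4658, 0.3057, 0.2408]
ee_rot: [-0.001, 0.171, 0.985, -0.0]
force: [-0.2, -0.5, -0.0]
gripper_width: 0.0597
grasp_force: 0.0
11.8 [0.46592511 0.30461706 0.24111575] [-6.53153139e-04  1.72442335e-01  9.85019232e-01 -5.70944562e-04] 0.05964563034502191 [ 3.75490418e-01  1.96653308e-02  1.78814367e+00 -3.01048443e-04
  1.33549382e+00 -8.48618115e-01]
3765 [0.46499018 0.30720194 0.14271055] ((466.71630859375, 306.5798645019531), (21.978900909423828, 71.13331604003906), 70.14755249023438)
19883 [0.4622706  0.30815733 0.10736852] ((466.8296813964844, 306.3603515625), (124.36190795898438, 124.45570373535156), 50.88772964477539)
```

View pics/w2.png

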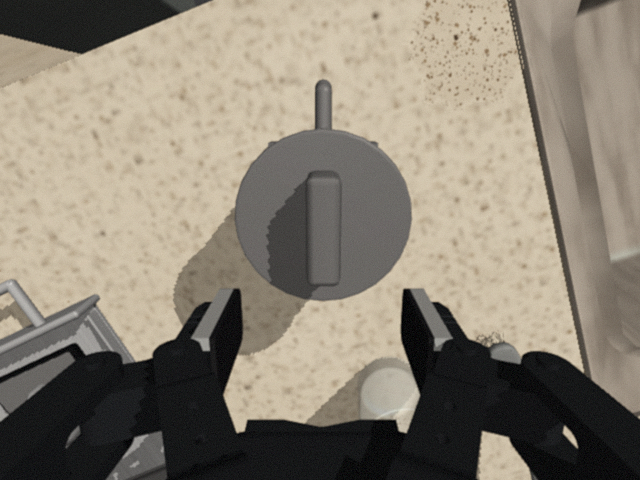

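The wrist view shows the ridge upright at columns 306–341, rows 172–285, centred on the finger line, with the handle at (323,95) pointing away from seat +x. I'll descend and grip.

```bash
python3 -m pendant '[[[0,0.01,-0.2,0,0,0],[0,0.01,-0.4,0,0,0],[0,0.01,-0.6,0,0,0],[0,0.01,-0.8,0,0,0],[0,0.01,-1.0,0,0,0]]]'
python3 -m pendant '[[[0,0,-0.1,0,0,0],[0,0,-0.2,0,0,0],[0,0,-0.27,0,0,0],[0,0,-0.27,0,0,0],[0,0,-0.27,0,0,0]]]'
python3 -m pendant '[[[0,0,0,0,0,0],[0,0,0,0,0,0],[0,0,0,0,0,0],[0,0,0,0,0,0],[0,0,0,0,0,0]]]' 0 70
python3 -m pendant '[[[0,0,0.02,0,0,0],[0,0,0.05,0,0,0],[0,0,0.1,0,0,0],[0,0,0.15,0,0,0],[0,0,0.2,0,0,0]]]'
```

```text
t: 12.3
eef_pos: [0.4663, 0.304, 0.1413]
ee_rot: [0.0, 0.174, 0.985, -0.0]
force: [0.1, -0.6, 0.3]
gripper_width: 0.0595
grasp_force: 0.0
t: 12.8
eef_pos: [0.4668, 0.3049, 0.1159]
ee_rot: [0.0, 0.173, 0.985, 0.0]
force: [-0.2, -0.5, -0.0]
gripper_width: 0.0599
grasp_force: 0.0
t: 13.3
eef_pos: [0.4669, 0.3052, 0.116]
ee_rot: [0.001, 0.173, 0.985, 0.001]
force: [0.5, 2.1, 2.3]
gripper_width: 0.0207
grasp_force: 69.1
t: 13.8
eef_pos: [0.4662, 0.3047, 0.1356]
ee_rot: [-0.0, 0.173, 0.985, -0.0]
force: [-0.2, -0.3, -4.6]
gripper_width: 0.0208
grasp_force: 68.6
```

```bash
python3 -m pendant '[[[0,0,0.15,0,0,0],[0,0,0.3,0,0,0],[0,0,0.45,0,0,0],[0,-0.03,0.6,0,0,0],[0,-0.1,0.75,0,0,0]]]'
python3 -m pendant '[[[0.06,-0.15,0,0,0,0.02],[0.12,-0.3,0,0,0,0.04],[0.18,-0.45,0,0,0,0.06],[0.24,-0.6,0,0,0,0.08],[0.29,-0.77,0,0,0,0.108]]]'
python3 -m pendant '[[[0.06,-0.17,0,0,0,0.02],[0.12,-0.34,0,0,0,0.04],[0.18,-0.51,0,0,0,0.06],[0.24,-0.68,0,0,0,0.08],[0.29,-0.85,0,0,0,0.108]]]'
python3 -m pendant '[[[0.06,-0.17,0,0,0,0.02],[0.12,-0.34,0,0,0,0.04],[0.18,-0.51,0,0,0,0.06],[0.24,-0.68,0,0,0,0.08],[0.29,-0.85,0,0,0,0.108]]]'
python3 -m pendant '[[[0.06,-0.2,0,0,0,0.02],[0.12,-0.4,0,0,0,0.05],[0.2,-0.6,0,0,0,0.08],[0.26,-0.75,0,0,0,0.108],[0.28,-0.8,0,0,0,0.108]]]'
python3 -m pendant '[[[0,0,-0.1,0,0,0],[0,0,-0.15,0,0,0],[0,0,-0.15,0,0,0],[0,0,-0.15,0,0,0],[0,0,-0.15,0,0,0]]]'
python3 - <<'E'
from h import *
s=sense();print(s['t'],s['eef_pos'],s['ee_rot'],s['gripper_width'])
h=s['eef_pos'][2]-.116
for n in('top','scene','wrist'):
    I=grab(n,n[0]+'3.png');P=world(I);Q=P.reshape(-1,3)
    Q=Q[np.hypot(Q[:,0]-.582,Q[:,1]+.032)<.085]
    for nm,z0,z1 in(('lid',.1,.112),('foot',.004,.03)):
        R=Q[(Q[:,2]>z0+h)&(Q[:,2]<z1+h)]
        if len(R)>9: print(n,nm,len(R),R.mean(0),cv2.minAreaRect((R[:,:2]*1000).astype(np.float32)),cv2.minEnclosingCircle((R[:,:2]*1000).astype(np.float32)))
E
```

```text
t: 14.3
eef_pos: [0.4665, 0.2947, 0.2121]
ee_rot: [0.0, 0.173, 0.985, 0.0]
force: [-0.4, -0.9, -4.6]
gripper_width: 0.0213
grasp_force: 69.1
t: 14.8
eef_pos: [0.4956, 0.2167, 0.2112]
ee_rot: [0.0, 0.117, 0.993, 0.0]
force: [-0.1, 0.0, -4.4]
gripper_width: 0.0208
grasp_force: 69.1
t: 15.3
eef_pos: [0.5246, 0.1315, 0.2112]
ee_rot: [0.0, 0.061, 0.998, -0.0]
force: [0.8, -0.2, -5.0]
gripper_width: 0.021
grasp_force: 69.1
t: 15.8
eef_pos: [0.5535, 0.0465, 0.2112]
ee_rot: [0.0, 0.004, 1.0, -0.0]
force: [0.0, 0.6, -4.6]
gripper_width: 0.021
grasp_force: 69.0
t: 16.3
eef_pos: [0.5817, -0.0341, 0.2112]
ee_rot: [0.0, -0.051, 0.999, -0.0]
force: [0.0, 0.1, -4.6]
gripper_width: 0.0214
grasp_force: 69.1
t: 16.8
eef_pos: [0.5814, -0.0318, 0.1955]
ee_rot: [0.0, -0.052, 0.999, -0.0]
force: [0.0, 0.1, -4.2]
gripper_width: 0.021
grasp_force: 69.0
16.8 [ 0.58139488 -0.03180286  0.19552155] [ 1.68661815e-04 -5.22342373e-02  9.98634845e-01 -4.21850406e-05] 0.02096406943265395
top lid 313 [ 0.54966678 -0.02806215  0.18749956] ((549.5217895507812, -26.164718627929688), (100.31962585449219, 33.5868072509765
[... 245 characters left out ...]
5480346679688, -34.22889709472656), 64.10181427001953)
scene foot 184 [ 0.55247569 -0.05814473  0.09722532] ((580.0408935546875, -33.48649597167969), (97.74266815185547, 98.15522766113281), 6.171598434448242) ((578.4639892578125, -34.67646408081055), 66.5805892944336)
wrist lid 40848 [ 0.55922294 -0.03384667  0.18726084] ((576.6981811523438, -32.494384765625), (118.12159729003906, 118.93711853027344), 50.755245208740234) ((581.203857421875, -31.662553787231445), 62.86284637451172)
wrist foot 82 [ 0.53350488 -0.0296933   0.09876392] ((534.693603515625, -36.139007568359375), (2.82216477394104, 95.91837310791016), 5.636629581451416) ((536.0978393554688, -36.000404357910156), 47.959285736083984)
```

View pics/s3.png

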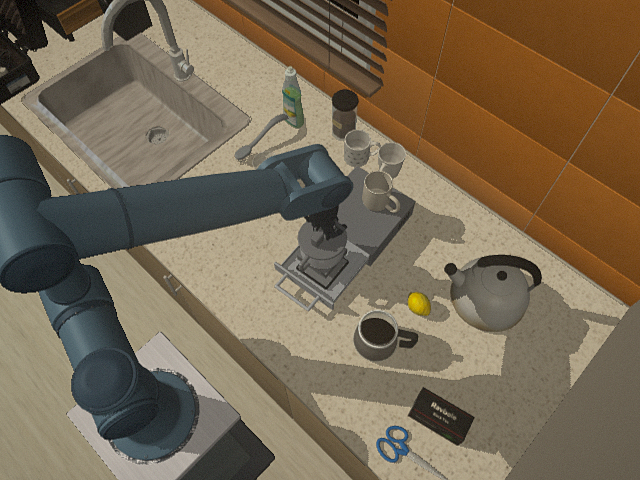

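The scene view shows the bowl over the base, handle towards the bar, with yaw 6.2° on the foot. It needs about +1.3 mm in x. I'll lower it in short steps while watching the force.

```bash
python3 -m pendant '[[[0.013,0,-0.06,0,0,0],[0.013,0,-0.14,0,0,0],[0.013,0,-0.2,0,0,0],[0.013,0,-0.25,0,0,0],[0.013,0,-0.27,0,0,0]]]'
python3 -m pendant '[[[0,0,-0.02,0,0,0],[0,0,-0.04,0,0,0],[0,0,-0.06,0,0,0],[0,0,-0.08,0,0,0],[0,0,-0.08,0,0,0]]]'
python3 -c "from rig import sense;s=sense();print(s['eef_pos'],s['ee_rot'],s['force'],s['torque'])"
```

```text
t: 17.45
eef_pos: [0.5821, -0.0321, 0.1671]
ee_rot: [-0.001, -0.052, 0.999, 0.0]
force: [-0.7, -0.7, -4.7]
gripper_width: 0.0213
grasp_force: 69.2
t: 17.95
eef_pos: [0.5825, -0.0322, 0.16]
ee_rot: [-0.0, -0.052, 0.999, 0.0]
force: [-0.2, -0.6, -4.8]
gripper_width: 0.0208
grasp_force: 69.2
[ 0.58246682 -0.032223    0.15999906] [-2.42927502e-04 -5.19184977e-02  9.98651294e-01  6.34616909e-05] [-0.22914733 -0.59751831 -4.82693153] [-0.02827572  0.00141422 -0.00080411]
```

Pegs have entered by about 4 mm (underside at 0.044) with no contact force. I'll keep lowering.

```bash
python3 -m pendant '[[[0,0,-0.02,0,0,0],[0,0,-0.04,0,0,0],[0,0,-0.06,0,0,0],[0,0,-0.07,0,0,0],[0,0,-0.07,0,0,0]]]'
python3 -m pendant '[[[0,0,-0.02,0,0,0],[0,0,-0.04,0,0,0],[0,0,-0.05,0,0,0],[0,0,-0.06,0,0,0],[0,0,-0.06,0,0,0]]]'
python3 -c "from rig import sense;s=sense();print(s['eef_pos'],s['ee_rot'],s['force'],s['torque'])"
```

```text
t: 18.45
eef_pos: [0.5825, -0.0322, 0.153]
ee_rot: [-0.0, -0.052, 0.999, 0.0]
force: [1.0, 0.1, -3.9]
gripper_width: 0.0212
grasp_force: 69.2
t: 18.95
eef_pos: [0.5825, -0.0322, 0.1471]
ee_rot: [-0.0, -0.052, 0.999, 0.0]
force: [0.1, -0.9, -4.4]
gripper_width: 0.0207
grasp_force: 69.2
[ 0.58251678 -0.03220815  0.14705683] [-1.97877395e-04 -5.19331807e-02  9.98650541e-01  4.82570833e-05] [ 0.13344214 -0.90501121 -4.4026937 ] [0.01086035 0.00167075 0.0045219 ]
```

```bash
python3 -m pendant '[[[0,0,-0.007,0,0,0],[0,0,-0.014,0,0,0],[0,0,-0.02,0,0,0],[0,0,-0.025,0,0,0],[0,0,-0.025,0,0,0]]]'
python3 -m pendant '[[[0,0,-0.003,0,0,0],[0,0,-0.006,0,0,0],[0,0,-0.008,0,0,0],[0,0,-0.01,0,0,0],[0,0,-0.01,0,0,0]]]'
```

```text
t: 19.45
eef_pos: [0.5826, -0.0322, 0.1447]
ee_rot: [-0.0, -0.052, 0.999, 0.0]
force: [-0.3, 0.2, -3.5]
gripper_width: 0.021
grasp_force: 69.2
t: 19.95
eef_pos: [0.5827, -0.0323, 0.144]
ee_rot: [0.0, -0.052, 0.999, -0.0]
force: [-1.0, 0.6, -3.2]
gripper_width: 0.0209
grasp_force: 69.3
```

```bash
python3 -m pendant '[[[0,0,-0.003,0,0,0],[0,0,-0.005,0,0,0],[0,0,-0.008,0,0,0],[0,0,-0.01,0,0,0],[0,0,-0.01,0,0,0]]]'
python3 -m pendant '[[[0,0,-0.003,0,0,0],[0,0,-0.005,0,0,0],[0,0,-0.005,0,0,0],[0,0,-0.005,0,0,0],[0,0,-0.005,0,0,0]]]'
```

```text
t: 20.45
eef_pos: [0.5832, -0.0321, 0.1439]
ee_rot: [0.001, -0.052, 0.999, 0.0]
force: [-2.6, 2.6, 5.1]
gripper_width: 0.0208
grasp_force: 70.6
t: 20.95
eef_pos: [0.5836, -0.0321, 0.1439]
ee_rot: [0.001, -0.052, 0.999, -0.0]
force: [-3.5, 3.4, 6.9]
gripper_width: 0.0209
grasp_force: 70.8
```

The bowl rests home: the height stopped at 0.144 and the force reversed to +7 N. I'll release it and retreat.

```bash
python3 -m pendant '[[[0,0,0.01,0,0,0],[0,0,0.01,0,0,0],[0,0,0.01,0,0,0],[0,0,0.01,0,0,0],[0,0,0.01,0,0,0]]]' 0.7
python3 -m pendant '[[[0,0,0.15,0,0,0],[0,0,0.35,0,0,0],[0,0,0.55,0,0,0],[0,0,0.75,0,0,0],[0,0,0.95,0,0,0]]]'
python3 -m pendant '[[[-0.1,0.2,0.1,0,0,0],[-0.2,0.4,0.2,0,0,0],[-0.3,0.6,0.3,0,0,0],[-0.4,0.8,0.4,0,0,0],[-0.5,1,0.5,0,0,0]]]'
python3 -m pendant '[[[-0.1,0.2,0,0,0,0],[-0.2,0.4,0,0,0,0],[-0.3,0.6,0,0,0,0],[-0.4,0.8,0,0,0,0],[-0.5,1,0,0,0,0]]]'
python3 - <<'E'
from h import *
s=sense();print(s['t'],s['eef_pos'])
cs=[]
for n in('top','scene'):
    I=grab(n,n[0]+'4.png');P=world(I);Q=P.reshape(-1,3)
    x=I['pixels'][:,:,::-1];x=x[170:330,240:440] if n=='top' else x[200:360,240:440]
    cs.append(cv2.resize(x,(400,320),interpolation=cv2.INTER_CUBIC))
    d=Q[:,:2]-[.582,-.0317];A=d@[.9945,.1045];B=d@[-.1045,.9945]
    m=(abs(A+.134)<.012)&(abs(B)<.04)&(Q[:,2]>.03)&(Q[:,2]<.055);print(n,'bar',m.sum(),A[m].mean(),B[m].mean())
    Q=Q[np.hypot(d[:,0],d[:,1])<.085]
    R=Q[(Q[:,2]>.131)&(Q[:,2]<.141)];c,r=cv2.minEnclosingCircle((R[:,:2]*1000).astype(np.float32))
    p=np.linalg.lstsq(np.c_[R[:,:2],np.ones(len(R))],R[:,2],rcond=None)[0]
    print(n,'lid',len(R),c,r,'z med',np.median(R[:,2]),'tilt deg',np.degrees(p[:2]))
    R=Q[Q[:,2]>.165];print(' ridge',len(R),np.median(R[:,2]),cv2.minAreaRect((R[:,:2]*1000).astype(np.float32)))
cv2.imwrite('pics/c4.png',np.hstack(cs))
E
```

```text
t: 21.45
eef_pos: [0.5826, -0.0323, 0.1431]
ee_rot: [-0.0, -0.052, 0.999, -0.0]
force: [-1.0, -0.5, -0.1]
gripper_width: 0.0597
grasp_force: 0.0
t: 21.95
eef_pos: [0.5829, -0.0323, 0.2405]
ee_rot: [0.001, -0.052, 0.999, -0.0]
force: [0.9, -0.2, 0.3]
gripper_width: 0.0602
grasp_force: 0.0
t: 22.45
eef_pos: [0.5323, 0.0685, 0.2901]
ee_rot: [0.001, -0.052, 0.999, -0.0]
force: [-0.4, 0.6, -0.9]
gripper_width: 0.0598
grasp_force: 0.0
t: 22.95
eef_pos: [0.4823, 0.1685, 0.2896]
ee_rot: [0.001, -0.052, 0.999, 0.0]
force: [0.8, -0.7, 0.7]
gripper_width: 0.0596
grasp_force: 0.0
22.95 [0.48231532 0.1685462  0.28964393]
top bar 108 -0.133886840429462 0.00039231118888071435
top lid 1440 (581.659423828125, -31.901443481445312) 62.70173645019531 z med 0.136077522231289 tilt deg [-0.01897898 -0.00397706]
 ridge 241 0.1714164824602198 ((581.5596923828125, -32.14704895019531), (71.30644989013672, 22.05636215209961), 6.099668502807617)
scene bar 108 -0.13324789263769318 -0.0006306941308320921
scene lid 1200 (582.0449829101562, -34.1001091003418) 64.48843383789062 z med 0.13546422138662328 tilt deg [0.10616358 0.01730622]
 ridge 212 0.17067379758337664 ((581.6903076171875, -33.490455627441406), (71.0390853881836, 23.78141212463379), 4.266042232513428)
```

View pics/c4.png

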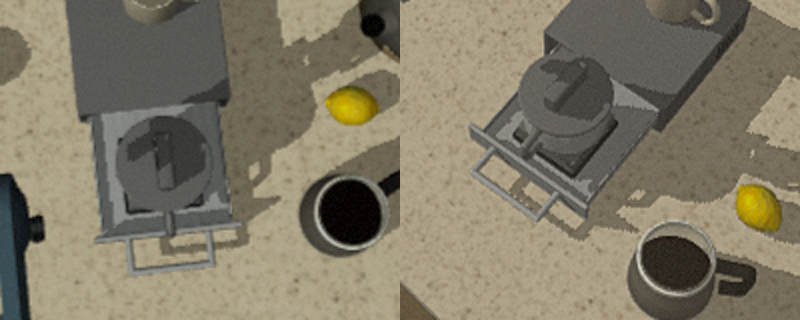

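The left crop shows the bowl upright on the base at (165,162), with its handle towards the bar and the lid tilt under 0.2°. The lid height (0.136) and ridge height (0.171) match a fully home bowl, and the tray is out to within 1 mm of its stop. The jug stands untouched, and the arm never came near the tumbler.

```bash
python3 -c "from rig import hand_in;print(hand_in())"
```

```text
the job is handed in; nothing more can be done
None
```

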